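Feel the motor brake's air gap with the taper gauge

TASK

Check the air gap of the motor's brake: lift the taper gauge (the tool with the narrow wedge-shaped blade) up and off its hook, and slide its blade straight down between the two upright brake plates, near the middle of their width, gently, until it drags snugly on both plates but is not jammed. Finish while holding the gauge upright and still by its handle at that depth, without letting go; leave the other tools and parts where they are.

Things in the scene. Friction and masses are not known exactly. Their poses are not given: they have to be found in the camera images.
- gauge: Taper gauge with a narrow wedge blade, on any one of the rack's three hooks. Origin: underside of its wire bail's top bar, where it rests on the hook. z up, y across the blade's thickness, x level and along the hook. Bail 24 mm wide (y), 4 thick (x), opening 18 wide, 24 high. Wooden handle 24 x 24 mm, 24 to 84 mm below the origin. Total mass about 0.14 kg.
- gauge_tip (a point): Middle of the tip of the gauge's steel blade, 164 mm below the gauge's origin. The blade is 80 mm long, 14 mm wide (x), 5.6 mm thick (y) over its upper 30 mm, then tapers evenly on both faces to 1.6 mm at the tip. It flexes where it leaves the handle (up to 0.15 rad to either y, 1 N m/rad), so the tip finds the middle of a gap by itself.
- rack: Fixed steel rack; base 100 x 300 x 10 mm, two posts, a bar along y, top at 203 mm. Three strap hooks point to its -x at y = -90, 0, +90 mm: 12 mm wide, 3 mm thick, top at z = 200 mm, 60 mm long, then a lip 8 mm higher (x -60 to -63). Tools hang at x = -45 mm. Bail must rise over 8 mm (handle meets the strap at 21 mm), then go to -x. Origin: on the bench under the bar's front face.
- motor: Fixed cream electric motor lying on the bench with its shaft along y, 132 mm across, from the gap back to y = -276 mm (shaft end); terminal box on top up to z = 173 mm at y = -105 to -185 mm. At its +y end is the brake: two upright parallel plates 110 mm wide (x), tops at 140 mm, with a narrow gap between (normal y). Origin: on the bench below the gap's middle.
- gap_mouth (a point): Middle of the gap's mouth, level with the plates' tops, 140 mm up; axes as the motor's. Gap 2.8 to 4.6 mm (differs each time), its middle within 0.6 mm of this point in y; inner top edges bevelled 8 mm deep, 5 mm wide; free to 70 mm down. The blade meets both plates with its tip 22 to 46 mm below the mouth; the push then grows 0.4 to 1 N per mm. Snug is a push of 4 to 10 N.
- armature: The brake's -y plate, bare steel, 110 mm wide, 12 mm thick, top at 140 mm: sprung, yields to the motor's -y (away from the gap) with 8 N per mm. Origin at rest as the motor's.
- magnet: The brake's +y plate: grey magnet housing 110 mm wide, 45 mm thick, top at 140 mm. It stays put. Origin on the bench below the gap, within 2 mm of the motor's.
- scraper: A bystander: scraper with a broad blade, 44 mm wide and 55 mm long, hanging on another hook. Handle 24 x 24 mm square, plain wood. Hangs from its hook by the same kind of wire bail as the gauge.
- file: A bystander: round file, 10 mm thick and 85 mm long, hanging on another hook. Handle 24 x 24 mm square, plain wood. Hangs from its hook by the same kind of wire bail as the gauge.
- bearing: A bystander: ball bearing, 52 mm across, 15 mm high, lying flat. Origin at its underside.
- spanner: A bystander: spanner 190 mm long lying on the bench along its x.
There are look-alikes about, which are no part of the job. Leave any purple or white look-alike of the gauge alone.

How it is judged (in metres and radians):
On the way, in this order (a step that is already met when the one before it is completed fails the run):
1. the gauge is off its hook, held by the fingers, clear of the rack (contact force between gauge and the fingers above 3 N and contact force between gauge and rack below 0.05 N and x of gauge in the frame of rack below -0.075 m and height (world z) of gauge above 0.18 m), for 0.1 s.
2. the blade's tip is between the plates, at least 12 mm below the mouth (contact force between gauge and the fingers above 3 N and x of gauge_tip in the frame of gap_mouth between -0.025 and 0.025 m and y of gauge_tip in the frame of gap_mouth between -0.006 and 0.006 m and z of gauge_tip in the frame of gap_mouth below -0.012 m), for 0.1 s.
At the end, for the whole second after the job is handed in: Gauge in the fingers (over 3 N), upright within 0.12 rad, still (under 10 mm/s), off the rack; blade tip in the gap, 18 to 66 mm below the mouth, within 25 mm of the middle of the plates' width; blade presses on each of the two plates with 2.5 to 14 N (contact force between gauge and the fingers above 3 N and x of gauge_tip in the frame of gap_mouth between -0.025 and 0.025 m and y of gauge_tip in the frame of gap_mouth between -0.006 and 0.006 m and z of gauge_tip in the frame of gap_mouth between -0.066 and -0.018 m and contact force between gauge and magnet between 2.5 and 14 N and contact force between gauge and armature between 2.5 and 14 N and linear speed of gauge below 0.01 m/s and angle between gauge's own z axis and vertical below 0.12 rad and contact force between gauge and rack below 0.05 N); the arm keeps its last pose, push and grip.
It fails at once if the gauge is jammed in: over 25 N on a plate (contact force between gauge and magnet above 25 N or contact force between gauge and armature above 25 N).
It fails at once if another tool or part is disturbed (moved over 40 mm) (distance of any of scraper, file, bearing, spanner from where it was at the start of the episode above 0.04 m).
It also fails if it takes over 58 s, if anything falls off the work surface, if the arm or the gripper's body presses on something with over 40 N, if the wrist force passes 120 N, or if a joint passes its speed limit or range.

ROBOT

A 6-joint arm with a two-finger parallel gripper is mounted at the origin on the work surface. World frame = base frame: x ahead of the robot, y to its left, z up, the work surface at z = 0. Lengths are in m, angles in degrees, forces in N, time in s.
With the tool pointing down it reaches from about 0.35 to 0.875 m from the base axis. Payload 4.2 kg.
Tool frame: the origin (TCP) lies midway between the tips of the shut fingers; the grasp point (between the pads) lies 19 mm behind it (r.pinch_z is the distance from the TCP to the grasp point, in m); z points along the fingers, y is the line along which they close (so a half turn about z gives the same grasp; the last joint's range is limited). The gripper opens to 87 mm and grips with 3 to 60 N. Pads are 19 mm wide; open, the fingers measure 117 mm over their backs; the gripper's body (75 mm by 190 mm) begins 51 mm behind the grasp point.
Start: joints at [-55.543, 22.042, 0.453, 0, -68.411, -14.817], TCP at [0.21, -0.589, 0.223] pointing down, gripper open.
Joint ranges: [-179.83, 179.83], [-69.29, 118.12], [-61.27, 80.66], [-181.25, 117.63], [-171.15, -9.14], [-177.46, 177.46]. Speed limits (degrees/s): [159.86, 159.86, 180, 180, 180, 180].

INTERFACE

Orientations are given as a 3x3 rotation matrix whose columns are the frame's x, y, z axes.
In Python, from station import r, imaging, models gives the robot as it stands. The module is installed in compiled form; this text tells all that it offers.
- The arm moves only by the tool apply_moves, never from a script. Its argument "moves" is a list of rows, each a list of 2 entries, a list of its own where there are three numbers: the shift along the tool's x, y, z in m, then the turn about the tool's z in degrees. A call has 1 to 5 rows; each row shifts and turns the commanded pose from where the row before left it, along the tool's axes as they then stand; what a row does not reach is not made up. A row lasts 1/12 s, in which the tool goes at most 41.7 mm and 7.16 degrees, less where a joint would pass 70% of its speed; a pose out of reach is approached as far as the arm can. A call is refused whole if a number of a shift passes 0.0417 or a number of a turn 7.16, either way. A call with a gripper value outside its range is refused whole. "hand" is the finger opening in m, from 0 to 0.087, set as the call begins (left out, the last holds). The fingers move at their own pace and stop on an object; the grip force is fixed at half the most. Time passes only in rows, so rows that do not move let the fingers close. It gives the time, the measured TCP pose, the force, the opening and the grip force at its end, in the units of the state.
- r.sense(): the state, without advancing time (a new reading comes with each control period).
- imaging.capture(name): name is "scene" or "top" or "wrist"; returns a dict with "frame" (400x640x3 uint8, blue, green, red), "intrinsics" (3x3 intrinsics, pixels), "eye" and "orientation" of the camera in the world. Camera axes: x right, y down, z forward; pixel columns grow to the right and rows downward; lengths in m; the calibration is good to about 2 mm. A picture is of the moment at which its call begins. There is no depth.
- r.finish_job(): hands the job in; it is judged then, once.
Trained networks look in a picture, given as the dict that the camera call returned (one of the last four; its "shot" number tells which), for a name from the list of things; names that differ only in an ending like _2 or _b are one class to them, and where a whole thing is asked for, a point or a joint stands for the part that bears it (a point fixed in the world has none). Each returns a list of dicts, best first, with "confidence" (0 to 1); they miss things now and then, are a little off and sometimes report something else, mostly with a low value. They report only what shows in the picture. A call takes as long as a camera call. They do not tell look-alikes from the thing itself.
- models.cut_out(picture, target): "region" (400x640 bool, what is visible of it) and "extent" ([left, top, width, height] as shares, 0 to 1, of the picture: columns of its width, rows of its height, round what is visible of it).
- models.place_of(picture, target): "at" ([column, row] as shares, 0 to 1, of the picture: columns of its width, rows of its height: a listed point, or the origin of a listed thing).
The state is a dict: "time_s": time; "joints": joint angles; "joint_velocities": joint speeds; "effort": joint torques, N m; "tcp_pos": TCP position; "ee_rot": TCP orientation; "wrist_force": force on the tool from outside, world axes, zero at the start; "moment": the same for the moment, N m; "gripper_width": opening from 0.0 (shut) to 1.0 (fully open); "gripper_force": force on a finger pad.
Only numpy, scipy, OpenCV 4.12 (cv2) and the standard library are available. Lean on these libraries where they do the work, as an engineer would, in place of code of your own. Each camera call takes 0.05 s, during which the arm holds its last target. There are 200 camera calls.

## Working session

There is one attempt and no reset: what is moved stays moved. The work goes in short steps, Python scripts to look and compute and a tool call to move; the robot and the scene stay as the last step left them, time stands still between calls to the robot, and variables do not carry over. Pictures are saved under pics/ and viewed, at most 10 in all, crops included, and the job is handed in when it is done.

Besides the shell and the picture viewer there is one more tool, called after ">>>" by a JSON object that holds its "fn" and its "kwargs", one argument or row to a line. apply_moves: Moves the arm, as the interface text tells. Its arguments: {"type":"object","properties":{"moves":{"type":"array"},"hand":{"type":"number"}},"required":["moves"]}

```bash
mkdir -p pics; python3 - <<'E'
from station import r, imaging, models
import cv2, numpy as np
print(r.sense(), r.pinch_z)
for n in ["scene","top"]:
    p=imaging.capture(n); cv2.imwrite(f"pics/{n}0.png",p["frame"])
    print(n,p["intrinsics"],p["eye"],p["orientation"])
    for t in ["gauge","gauge_tip","rack","gap_mouth","motor","scraper","file"]:
        print(t,[(np.round(np.array(d["at"])*[640,400],1),round(d["confidence"],2)) for d in models.place_of(p,t)][:4])
E
```

```text
{'time_s': 0.0, 'joints': array([-5.55425631e+01,  2.20917152e+01,  3.78713118e-01, -2.78735499e-02,
       -6.84116610e+01, -1.48176351e+01]), 'joint_velocities': array([-0.04118964, -0.00523701,  0.02066898,  0.04036589,  0.0259472 ,
        0.08977918]), 'effort': array([ 1.97925088e-03, -3.90662992e+01,  1.87413222e+01,  4.22006473e+00,
        1.11295338e-02, -1.69465575e-04]), 'tcp_pos': array([ 0.20988223, -0.58805703,  0.22144517]), 'ee_rot': array([[-9.41884457e-01, -3.35935906e-01, -8.58028754e-04],
       [-3.35936981e-01,  9.41882234e-01,  2.04994047e-03],
       [ 1.19513431e-04,  2.21905065e-03, -9.99997531e-01]]), 'wrist_force': array([ 0.76469248, -0.85214413, -0.13072372]), 'moment': array([-0.0354363 ,  0.00965332,  0.03287959]), 'gripper_force': 0.0, 'gripper_width': 1.0015459727124236} 0.0187
scene [[385.27939389   0.         318.50066091]
 [  0.         385.27939389 197.72478614]
 [  0.           0.           1.        ]] [ 0.97295988 -0.23180763  0.9102041 ] [[ 0.63580993  0.61273637 -0.46936113]
 [ 0.77178151 -0.49686079  0.39684085]
 [ 0.00995169 -0.6145596  -
[... 389 characters left out ...]
6. ]), 0.83)]
file [(array([319.2, 208.6]), 0.47)]
top [[365.99514907   0.         322.90601342]
 [  0.         365.99514907 198.72036579]
 [  0.           0.           1.        ]] [0.39700933 0.16733043 1.08739069] [[-0.00596047 -0.98722685  0.15920937]
 [-0.9999568   0.00701978  0.00609198]
 [-0.00713178 -0.15916618 -0.98722605]]
gauge [(array([190.6, 188.5]), 0.83), (array([253.6, 220.3]), 0.61), (array([310.2, 187.7]), 0.54)]
gauge_tip [(array([232.5, 217.6]), 0.67), (array([273.9, 272.4]), 0.54)]
rack [(array([316.2, 183.8]), 0.57)]
gap_mouth [(array([464.3, 190. ]), 0.7)]
motor [(array([440.7, 199.7]), 0.63)]
scraper [(array([274.5, 187.6]), 0.71)]
file [(array([347.5, 188.3]), 0.62)]
```

View pics/scene0.png

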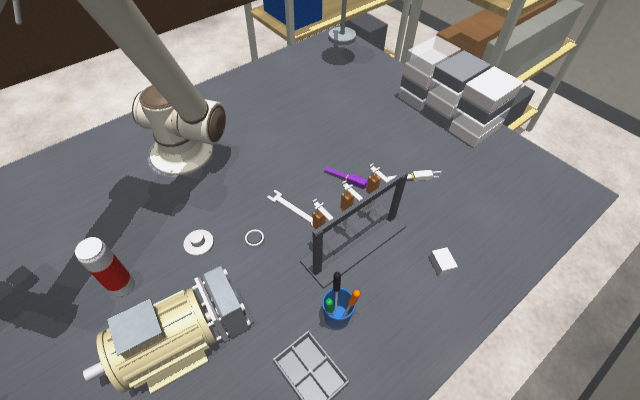

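View pics/top0.png

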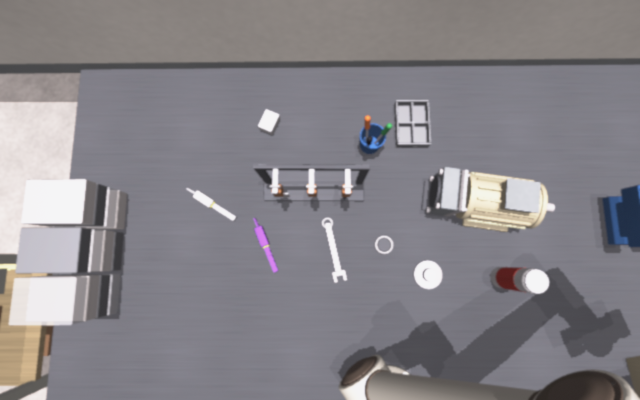

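The pictures show three tools on the rack. The middle one looks like the gauge: scene (349,190), top (311,188). The purple and white look-alikes lie on the bench, and the brake is at top (463,190). I'll work out positions and zoom in.

```bash
cat > h.py <<'E'
import numpy as np, cv2
from station import r, imaging, models
def onz(p,uv,z):
    d=np.asarray(p["orientation"])@np.linalg.solve(p["intrinsics"],[uv[0],uv[1],1]); e=np.asarray(p["eye"])
    return e+d*(z-e[2])/d[2]
def proj(p,X):
    c=np.asarray(p["orientation"]).T@(np.asarray(X)-p["eye"]); q=p["intrinsics"]@c; return q[:2]/q[2]
E
python3 - <<'E'
from h import *
Z={"gauge":.2,"scraper":.2,"file":.2,"rack":0,"gap_mouth":.14,"motor":0,"magnet":0,"armature":0,"gauge_tip":.036}
for n in ["scene","top"]:
    p=imaging.capture(n)
    for t in Z:
        print(n,t,[(np.round(onz(p,np.array(d["at"])*[640,400],Z[t]),3)[:2],round(d["confidence"],2)) for d in models.place_of(p,t)][:4])
    f=p["frame"]
    c=(f[150:300,270:430],f[250:350,180:270]) if n=="scene" else (f[155:215,245:380],f[155:240,420:560])
    a=cv2.resize(c[0],(480,int(480*c[0].shape[0]/c[0].shape[1])),interpolation=3)
    b=cv2.resize(c[1],(320,int(320*c[1].shape[0]/c[1].shape[1])),interpolation=3)
    o=np.zeros((600,800,3),np.uint8); o[:a.shape[0],:480]=a;o[:b.shape[0],480:]=b
    cv2.imwrite(f"pics/c_{n}.png",o)
E
```

```text
scene gauge [(array([0.681, 0.402]), 0.58), (array([0.603, 0.248]), 0.56), (array([0.582, 0.187]), 0.52)]
scene scraper [(array([0.569, 0.294]), 0.79), (array([ 0.661, -0.196]), 0.58)]
scene file [(array([0.574, 0.113]), 0.48), (array([ 0.603, -0.191]), 0.19)]
scene rack [(array([0.607, 0.197]), 0.96)]
scene gap_mouth [(array([ 0.573, -0.193]), 0.55), (array([ 0.639, -0.19 ]), 0.16)]
scene motor [(array([ 0.575, -0.189]), 0.6)]
scene magnet [(array([ 0.575, -0.191]), 0.62)]
scene armature [(array([ 0.572, -0.196]), 0.8)]
scene gauge_tip [(array([0.571, 0.202]), 0.52), (array([0.374, 0.307]), 0.47), (array([0.529, 0.419]), 0.45)]
top gauge [(array([0.487, 0.337]), 0.86), (array([0.57 , 0.499]), 0.74), (array([0.575, 0.208]), 0.6)]
top scraper [(array([0.571, 0.285]), 0.68)]
top file [(array([0.576, 0.116]), 0.56)]
top rack [(array([0.614, 0.202]), 0.72)]
top gap_mouth [(array([ 0.57 , -0.193]), 0.76)]
top motor [(array([ 0.571, -0.173]), 0.56), (array([0.619, 0.195]), 0.46)]
top magnet [(array([ 0.575, -0.177]), 0.92)]
top armature [(array([ 0.572, -0.192]), 0.92)]
top gauge_tip [(array([0.516, 0.435]), 0.42)]
```

View pics/c_scene.png

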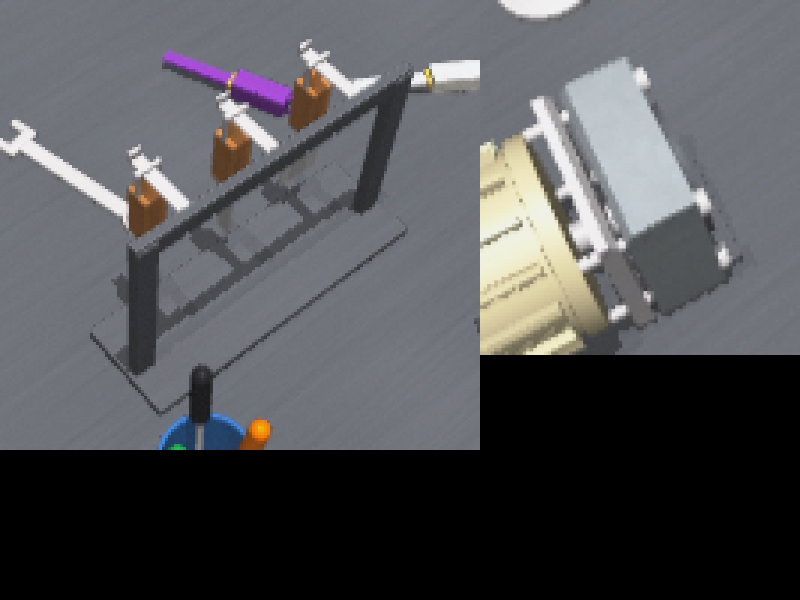

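View pics/c_top.png

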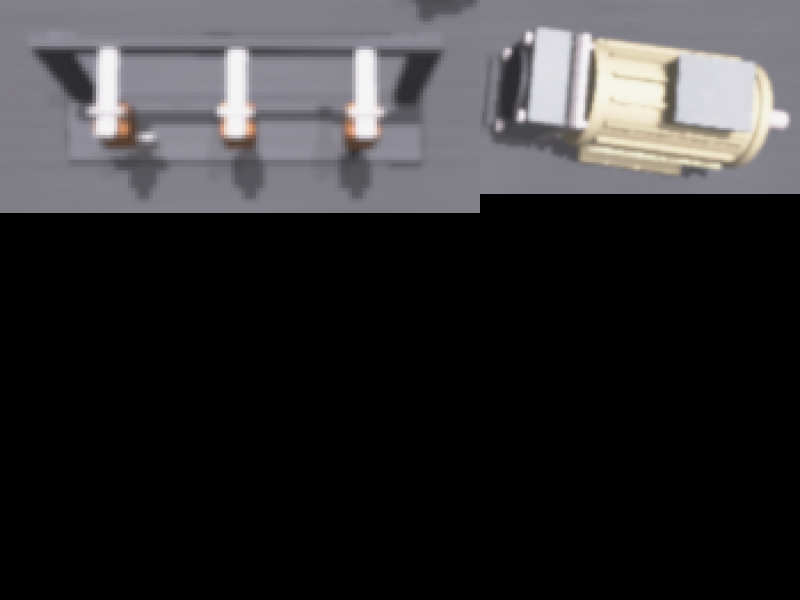

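Middle hook is the gauge: the scraper is on the far one and the file on the near one. I'll stop over the brake on the way so the wrist camera can measure it.

>>> {"fn": "apply_moves", "kwargs": {
  "moves": [
    [[0,0,-0.035],5.9],
    [[0,0,-0.035],5.9],
    [[0,0,-0.035],5.9],
    [[0,0,-0.035],5.9]
  ],
  "hand": 0.087
}}

```text
time_s: 2.13
tcp_pos: [0.2099, -0.5884, 0.3643]
ee_rot: [[-0.997, 0.074, -0.0], [0.074, 0.997, -0.0], [0.0, -0.0, -1.0]]
wrist_force: [0.9, -0.9, -0.4]
gripper_width: 0.997
gripper_force: 0.0
```

>>> {"fn": "apply_moves", "kwargs": {
  "moves": [
    [[-0.0237,0.0302,0],0],
    [[-0.0237,0.0302,0],0],
    [[-0.0237,0.0302,0],0],
    [[-0.0237,0.0302,0],0],
    [[-0.0237,0.0302,0],0]
  ]
}}

```text
time_s: 2.55
tcp_pos: [0.3395, -0.4447, 0.3628]
ee_rot: [[-0.998, 0.07, 0.0], [0.07, 0.998, -0.0], [-0.0, -0.0, -1.0]]
wrist_force: [0.4, -0.8, 0.3]
gripper_width: 1.001
gripper_force: 0.0
```

>>> {"fn": "apply_moves", "kwargs": {
  "moves": [
    [[-0.0237,0.0302,0],0],
    [[-0.0237,0.0302,0],0],
    [[-0.0237,0.0302,0],0],
    [[-0.0237,0.0302,0],0],
    [[-0.0237,0.0302,0],0]
  ]
}}

```text
time_s: 2.97
tcp_pos: [0.4683, -0.302, 0.3629]
ee_rot: [[-0.998, 0.069, 0.001], [0.069, 0.998, -0.0], [-0.001, -0.0, -1.0]]
wrist_force: [0.7, -0.8, 0.3]
gripper_width: 0.999
gripper_force: 0.0
```

>>> {"fn": "apply_moves", "kwargs": {
  "moves": [
    [[-0.0237,0.0302,0],0],
    [[-0.0237,0.0302,0],0],
    [[-0.0237,0.0302,0],0],
    [[-0.0237,0.0302,0],0],
    [[0,0,0],0]
  ]
}}

```text
time_s: 3.38
tcp_pos: [0.5739, -0.1852, 0.3609]
ee_rot: [[-0.998, 0.063, -0.0], [0.063, 0.998, 0.001], [0.0, 0.001, -1.0]]
wrist_force: [0.6, -1.0, -0.1]
gripper_width: 1.002
gripper_force: 0.0
```

```bash
python3 - <<'E'
from h import *
s=r.sense();print(s["tcp_pos"],s["ee_rot"],s["joints"])
p=imaging.capture("wrist");cv2.imwrite("pics/w1.png",p["frame"])
print(p["eye"],p["orientation"],p["intrinsics"])
for t,z in {"gap_mouth":.14,"magnet":0,"armature":0,"motor":0}.items():
  print(t,[(np.array(d["at"])*[640,400],np.round(onz(p,np.array(d["at"])*[640,400],z),4)[:2],round(d["confidence"],2)) for d in models.place_of(p,t)][:3])
E
```

```text
[ 0.57388045 -0.18516349  0.36090477] [[-9.97983492e-01  6.34728500e-02 -3.84548752e-04]
 [ 6.34722810e-02  9.97982695e-01  1.34522360e-03]
 [ 4.69158176e-04  1.31810276e-03 -9.99999021e-01]] [-2.55534433e+00  1.65934477e+01  1.19159725e+01 -7.62679397e-02
 -8.53479764e+01 -9.10776114e+01]
[ 0.49905475 -0.18186404  0.52369911] [[ 0.06327582  0.96059755  0.27064464]
 [ 0.99799484 -0.06133147 -0.01564442]
 [ 0.00157104  0.27109187 -0.9625522 ]] [[306.58094091   0.         321.75934396]
 [  0.         306.58094091 199.73048486]
 [  0.           0.           1.        ]]
gap_mouth [(array([321.792, 170.2  ]), array([ 0.5682, -0.1856]), 0.94)]
magnet [(array([318.72, 157.6 ]), array([ 0.5713, -0.1908]), 0.77), (array([318.528, 157.32 ]), array([ 0.5708, -0.1911]), 0.61)]
armature [(array([318.784, 156.4  ]), array([ 0.5693, -0.1906]), 0.83)]
motor [(array([316.992, 160.6  ]), array([ 0.5763, -0.1941]), 0.85)]
```

View pics/w1.png

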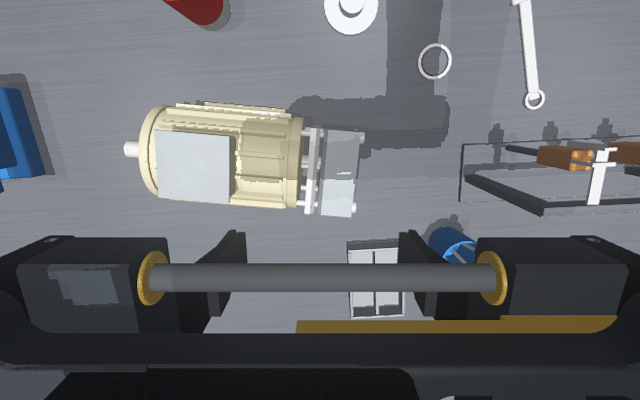

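```bash
python3 - <<'E'
from h import *
f=cv2.imread("pics/w1.png")
cv2.imwrite("pics/w1c.png",cv2.resize(f[122:222,290:370],(480,600),interpolation=cv2.INTER_CUBIC))
g=cv2.cvtColor(f,6)
for v in range(130,216,8): print(v,g[v,300:345])
E
```

```text
130 [163 156 164 164 162 166 163 166 171 164 191 207 210 210 210 214 173 148
 149 147 178 195 198 141 113 119 118 115 152 159 157 156 155 157 155 155
 143 137 138 137 124 121 108 102 104]
138 [131 101 102 103 100  96  95  96  92 116 202 210 209 209 211 191 157 149
 152 134 104  97  91 106 117 119 117 145 163 164 164 163 163 162 161 162
 161 161 161 162 163 162 162 160 163]
146 [107 103 103 104  97  95  96  95  89 158 187 189 189 189 189 156 141 143
 138 109  97  97  95 108 110 108 116 143 150 148 149 147 147 148 148 148
 147 149 148 148 148 146 147 147 147]
154 [102 102 101  98  95  93  94  90 130 182 189 189 188 191 166 146 142 145
 120  99 100  91 107 111 111 110 142 149 148 150 149 148 148 149 149 150
 149 149 149 149 148 147 147 148 147]
162 [ 98 155 186 191 189 191 192 193 187 187 187 187 188 176 150 142 140 163
 194 199 182 128 107 111 111 135 147 149 149 149 148 148 147 147 148 146
 147 146 146 146 148 147 148 148 148]
170 [107 106  99 129 138 137 133 155 181 186 185 186 188 157 143 144 144 141
 112  95  98 111 112 113 127 146 148 147 146 147 146 148 147 148 148 148
 148 149 1
[... 267 characters left out ...]
4 204 186 189 186 160 141
 103 136 150 149 145 206 219 218 217 217 217 217 217 217 216 217 216 216
 216 216 217 217 218 217 217 217 216]
194 [141 146 145 143 140 191 245 251 250 250 253 210 186 188 192 158 142 133
 128 148 150 146 189 211 214 214 214 214 215 215 215 215 216 215 216 215
 214 214 214 214 215 215 215 216 215]
202 [248 248 248 247 245 249 250 249 250 252 225 196 192 193 196 206 217 188
 161 155 154 168 216 224 224 224 224 224 224 224 224 224 224 224 223 222
 223 222 222 222 221 221 221 221 220]
210 [144 145 143 138 216 247 250 250 251 243 205 192 195 180 151 144 144 154
 157 156 150 213 222 221 220 220 220 221 221 221 222 221 222 221 221 221
 221 220 221 220 221 221 220 220 219]
```

View pics/w1c.png

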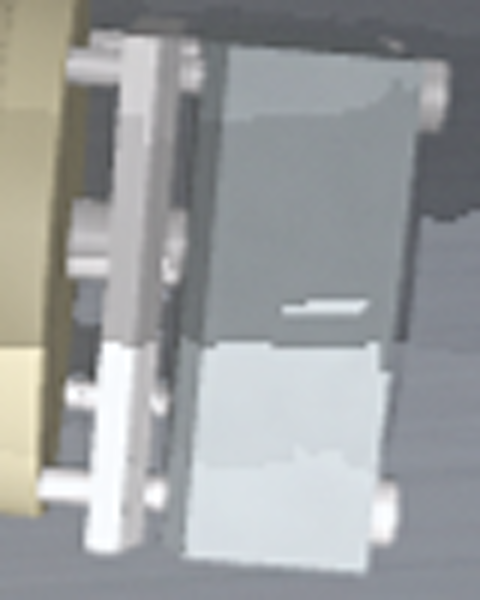

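```bash
python3 - <<'E'
from h import *
p=imaging.capture("wrist")
m={138:321.1,146:320.65,154:319.8,162:319.05,170:318.4,178:317.75,194:316.3,210:315.1}
P=np.array([onz(p,(u,v),.14)[:2] for v,u in m.items()])
a=np.polyfit(P[:,0],P[:,1],1);print(P,np.degrees(np.arctan(a[0])),P[:,1]-np.polyval(a,P[:,0]))
e=[onz(p,q,.14)[0] for q in [(313,128.3),(307,213.7),(328,129.5),(321,215)]];print(e)
x=np.mean(e);print(x,np.polyval(a,x))
f=np.float32(P)
E
```

```text
[[ 0.52426579 -0.18930434]
 [ 0.53399873 -0.19055371]
 [ 0.54383429 -0.19232124]
 [ 0.55381882 -0.19398795]
 [ 0.56395552 -0.19555165]
 [ 0.57423874 -0.19713795]
 [ 0.59524398 -0.20057492]
 [ 0.61689757 -0.2037851 ]] -8.99926526649854 [-8.12312120e-05  2.10814690e-04  9.55698365e-07 -8.44829730e-05
 -4.28231508e-05 -5.61181227e-07 -1.10899131e-04  1.08227259e-04]
[np.float64(0.5119042393718924), np.float64(0.6212729998236199), np.float64(0.5146231787689787), np.float64(0.624378640825533)]
0.568044764697506 -0.19615644306646032
```

>>> {"fn": "apply_moves", "kwargs": {
  "moves": [
    [[0.0045,0.0388,0],0],
    [[0.0045,0.0388,0],0],
    [[0.0045,0.0388,0],0],
    [[0.0045,0.0388,0],0],
    [[0.0045,0.0388,0],0]
  ]
}}

```text
time_s: 4.1
tcp_pos: [0.5604, 0.0055, 0.3633]
ee_rot: [[-0.997, 0.072, 0.001], [0.072, 0.997, 0.0], [-0.001, 0.0, -1.0]]
wrist_force: [0.8, -0.3, -0.3]
gripper_width: 0.999
gripper_force: 0.0
```

>>> {"fn": "apply_moves", "kwargs": {
  "moves": [
    [[0.0045,0.0388,0],0],
    [[0.0045,0.0388,0],0],
    [[0.0045,0.0388,0],0],
    [[0.0045,0.0388,0],0],
    [[0.0045,0.0388,0],0]
  ]
}}

```text
time_s: 4.52
tcp_pos: [0.5518, 0.2008, 0.3634]
ee_rot: [[-0.997, 0.071, 0.001], [0.071, 0.997, 0.001], [-0.001, 0.001, -1.0]]
wrist_force: [1.4, 0.2, 0.6]
gripper_width: 1.002
gripper_force: 0.0
```

>>> {"fn": "apply_moves", "kwargs": {
  "moves": [
    [[0,0,0],0],
    [[0,0,0],0]
  ]
}}

```text
time_s: 4.68
tcp_pos: [0.5519, 0.2011, 0.3624]
ee_rot: [[-0.998, 0.067, -0.0], [0.067, 0.998, -0.0], [0.0, -0.0, -1.0]]
wrist_force: [-0.4, -0.6, 0.4]
gripper_width: 0.996
gripper_force: 0.0
```

```bash
python3 - <<'E'
from h import *
s=r.sense();print(s["tcp_pos"],s["ee_rot"][:,1])
p=imaging.capture("wrist");cv2.imwrite("pics/w2.png",p["frame"])
for t,z in {"gauge":.2,"scraper":.2,"file":.2,"gauge_tip":.036,"rack":0}.items():
  print(t,[(np.array(d["at"])*[640,400],np.round(onz(p,np.array(d["at"])*[640,400],z),4)[:2],round(d["confidence"],2)) for d in models.place_of(p,t)][:3])
E
```

```text
[0.55192512 0.20114066 0.3624181 ] [ 6.74302387e-02  9.97723949e-01 -2.89995378e-04]
gauge [(array([323.776, 200.2  ]), array([0.5693, 0.201 ]), 0.81), (array([424.192, 127.8  ]), array([0.4986, 0.3097]), 0.67)]
scraper [(array([404.608, 196.2  ]), array([0.5707, 0.2899]), 0.78)]
file [(array([242.176, 206.2  ]), array([0.5701, 0.1103]), 0.61)]
gauge_tip [(array([383.68,  26.12]), array([0.3634, 0.3014]), 0.88), (array([465.216, 127.4  ]), array([0.5131, 0.4261]), 0.77), (array([324.416, 172.2  ]), array([0.5688, 0.2031]), 0.56)]
rack [(array([320.192, 194.68 ]), array([0.6154, 0.1929]), 0.94)]
```

View pics/w2.png

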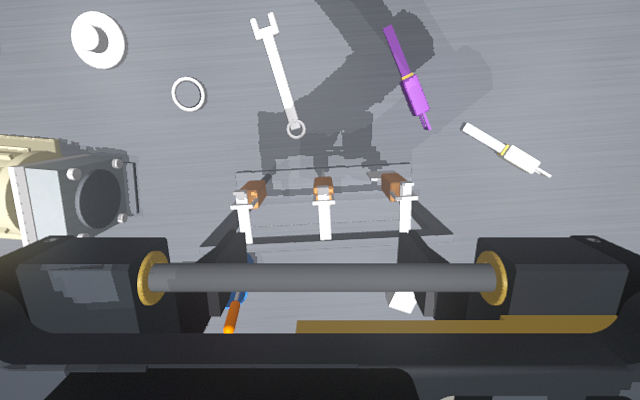

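>>> {"fn": "apply_moves", "kwargs": {
  "moves": [
    [[0,0,0],-4.4],
    [[-0.019,0.0005,0],0],
    [[0,0,0.03],0],
    [[0,0,0.03],0],
    [[0,0,0.03],0]
  ],
  "hand": 0.06
}}

```text
time_s: 5.4
tcp_pos: [0.5716, 0.2001, 0.272]
ee_rot: [[-1.0, -0.006, 0.001], [-0.006, 1.0, 0.001], [-0.001, 0.001, -1.0]]
wrist_force: [-0.1, -0.5, -0.2]
gripper_width: 0.727
gripper_force: 0.0
```

>>> {"fn": "apply_moves", "kwargs": {
  "moves": [
    [[0,0,0],0],
    [[0,0,0],0]
  ]
}}

```text
time_s: 5.57
tcp_pos: [0.571, 0.1998, 0.2719]
ee_rot: [[-1.0, -0.007, -0.002], [-0.007, 1.0, -0.002], [0.002, -0.002, -1.0]]
wrist_force: [0.7, -0.2, 0.6]
gripper_width: 0.701
gripper_force: 0.0
```

```bash
python3 - <<'E'
from h import *
s=r.sense();print(s["tcp_pos"],s["ee_rot"][:,1])
p=imaging.capture("wrist");cv2.imwrite("pics/w3.png",p["frame"])
for t,z in {"gauge":.2,"scraper":.2,"file":.2}.items():
  print(t,[(np.array(d["at"])*[640,400],np.round(onz(p,np.array(d["at"])*[640,400],z),4)[:2],round(d["confidence"],2)) for d in models.place_of(p,t)][:3])
E
```

```text
[0.57102605 0.19983036 0.27189023] [-0.00668773  0.99997487 -0.00235261]
gauge [(array([323.584, 208.6  ]), array([0.5694, 0.2   ]), 0.86), (array([589.376, 192.68 ]), array([0.5547, 0.4095]), 0.68), (array([452.224, 124.52 ]), array([0.5033, 0.2951]), 0.67)]
scraper [(array([437.504, 210.8  ]), array([0.5706, 0.2915]), 0.68), (array([325.12, 209.6 ]), array([0.5703, 0.2013]), 0.64)]
file [(array([211.52, 205.6 ]), array([0.5676, 0.1103]), 0.89)]
```

View pics/w3.png

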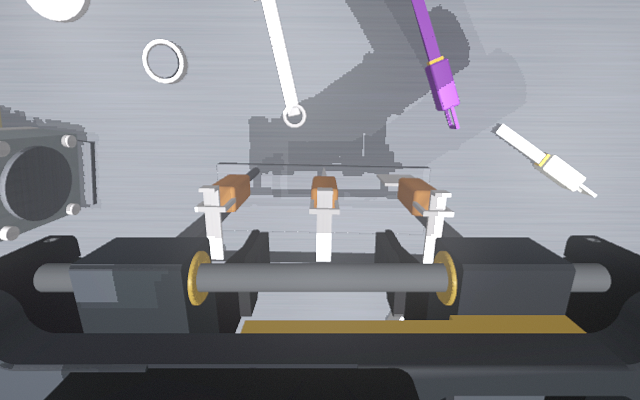

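The view confirms it: the middle tool (324,195) hangs between the fingers, with a dark round file on the left hook and the broad scraper on the right. I'll go down and grip.

>>> {"fn": "apply_moves", "kwargs": {
  "moves": [
    [[0.001,0,0.03],0],
    [[0,0,0.03],0],
    [[0,0,0.03],0],
    [[0,0,0.02],0],
    [[0,0,0.018],0]
  ]
}}

```text
time_s: 6.18
tcp_pos: [0.5706, 0.2013, 0.1445]
ee_rot: [[-1.0, -0.008, 0.001], [-0.008, 1.0, 0.001], [-0.001, 0.001, -1.0]]
wrist_force: [0.5, -0.4, 0.3]
gripper_width: 0.693
gripper_force: 0.0
```

>>> {"fn": "apply_moves", "kwargs": {
  "moves": [
    [[0,0,0],0],
    [[0,0,0],0],
    [[0,0,0],0],
    [[0,0,0],0],
    [[0,0,0],0]
  ],
  "hand": 0.01
}}

```text
time_s: 6.6
tcp_pos: [0.5711, 0.2016, 0.1465]
ee_rot: [[-1.0, -0.008, 0.003], [-0.008, 1.0, 0.002], [-0.003, 0.002, -1.0]]
wrist_force: [0.2, 0.0, 0.6]
gripper_width: 0.395
gripper_force: 0.0
```

>>> {"fn": "apply_moves", "kwargs": {
  "moves": [
    [[0,0,0],0],
    [[0,0,0],0],
    [[0,0,0],0],
    [[0,0,0],0]
  ]
}}

```text
time_s: 6.93
tcp_pos: [0.5706, 0.2012, 0.1455]
ee_rot: [[-1.0, -0.008, 0.001], [-0.008, 1.0, 0.0], [-0.001, 0.0, -1.0]]
wrist_force: [-1.2, 0.0, 4.2]
gripper_width: 0.276
gripper_force: 30.0
```

>>> {"fn": "apply_moves", "kwargs": {
  "moves": [
    [[0,0,-0.005],0],
    [[0,0,-0.005],0],
    [[0,0,-0.004],0],
    [[0,0,0],0],
    [[0,0,0],0]
  ]
}}

```text
time_s: 7.35
tcp_pos: [0.5702, 0.2011, 0.1586]
ee_rot: [[-1.0, -0.008, 0.0], [-0.008, 1.0, 0.0], [-0.0, 0.0, -1.0]]
wrist_force: [0.1, -0.1, -2.0]
gripper_width: 0.274
gripper_force: 30.0
```

>>> {"fn": "apply_moves", "kwargs": {
  "moves": [
    [[0.012,0,0],0],
    [[0.015,0,0],0],
    [[0.02,0,0],0],
    [[0.02,0,0],0],
    [[0,0,0],0]
  ]
}}

```text
time_s: 7.77
tcp_pos: [0.4996, 0.1997, 0.1581]
ee_rot: [[-1.0, -0.008, -0.003], [-0.008, 1.0, -0.001], [0.003, -0.001, -1.0]]
wrist_force: [0.0, -0.0, -2.4]
gripper_width: 0.276
gripper_force: 30.0
```

>>> {"fn": "apply_moves", "kwargs": {
  "moves": [
    [[0,0,0],0],
    [[0,0,0],0]
  ]
}}

```text
time_s: 7.93
tcp_pos: [0.5036, 0.2008, 0.1587]
ee_rot: [[-1.0, -0.008, 0.001], [-0.008, 1.0, 0.0], [-0.001, 0.0, -1.0]]
wrist_force: [-0.5, 0.8, -1.2]
gripper_width: 0.274
gripper_force: 30.0
```

```bash
python3 - <<'E'
from h import *
s=r.sense();print(s["tcp_pos"],s["ee_rot"][:,1],s["wrist_force"],s["gripper_force"])
Z=s["tcp_pos"][2]
for n in ["wrist","top"]:
  p=imaging.capture(n)
  if n=="top": cv2.imwrite("pics/t4.png",p["frame"])
  for t,z in {"gauge":.2+.014,"gauge_tip":.05}.items():
    print(n,t,[(np.round(onz(p,np.array(d["at"])*[640,400],z),4)[:2],round(d["confidence"],2)) for d in models.place_of(p,t)][:4])
E
```

```text
[0.50361185 0.20084031 0.15871985] [-8.03690650e-03  9.99967657e-01  3.06527300e-04] [-0.46787539  0.81811289 -1.21338073] 29.954396284301765
wrist gauge [(array([0.4559, 0.2579]), 0.8), (array([0.5025, 0.1993]), 0.78)]
wrist gauge_tip [(array([0.3657, 0.2981]), 0.65), (array([0.5044, 0.4071]), 0.58), (array([0.5027, 0.1976]), 0.46)]
top gauge [(array([0.5754, 0.5023]), 0.65)]
top gauge_tip [(array([0.5135, 0.4303]), 0.45)]
```

>>> {"fn": "apply_moves", "kwargs": {
  "moves": [
    [[0,0,-0.036],2.4],
    [[0,0,-0.036],2.4],
    [[0,0,-0.036],2.4],
    [[0,0,-0.036],2.4]
  ]
}}

```text
time_s: 8.57
tcp_pos: [0.5031, 0.2003, 0.3041]
ee_rot: [[-0.987, 0.162, -0.0], [0.162, 0.987, -0.0], [0.0, -0.0, -1.0]]
wrist_force: [0.3, 0.4, -1.7]
gripper_width: 0.277
gripper_force: 30.0
```

>>> {"fn": "apply_moves", "kwargs": {
  "moves": [
    [[-0.0106,-0.0318,0],0],
    [[-0.0106,-0.0318,0],0],
    [[-0.0106,-0.0318,0],0],
    [[-0.0106,-0.0318,0],0],
    [[-0.0106,-0.0318,0],0]
  ]
}}

```text
time_s: 8.98
tcp_pos: [0.5302, 0.0336, 0.3026]
ee_rot: [[-0.987, 0.159, 0.0], [0.159, 0.987, 0.0], [-0.0, 0.0, -1.0]]
wrist_force: [0.5, 0.4, -1.3]
gripper_width: 0.272
gripper_force: 30.0
```

>>> {"fn": "apply_moves", "kwargs": {
  "moves": [
    [[-0.0106,-0.0318,0],0],
    [[-0.0106,-0.0318,0],0],
    [[-0.0106,-0.0318,0],0],
    [[-0.0106,-0.0318,0],0],
    [[-0.0106,-0.0318,0],0]
  ]
}}

```text
time_s: 9.4
tcp_pos: [0.5573, -0.132, 0.3024]
ee_rot: [[-0.987, 0.159, -0.0], [0.159, 0.987, 0.0], [0.0, 0.0, -1.0]]
wrist_force: [0.1, -0.4, -1.5]
gripper_width: 0.272
gripper_force: 30.0
```

>>> {"fn": "apply_moves", "kwargs": {
  "moves": [
    [[-0.0106,-0.0318,0],0],
    [[-0.0106,-0.0318,0],0],
    [[0,0,0],0],
    [[0,0,0],0],
    [[0,0,0],0]
  ]
}}

```text
time_s: 9.82
tcp_pos: [0.5679, -0.1964, 0.302]
ee_rot: [[-0.987, 0.16, -0.001], [0.16, 0.987, 0.0], [0.001, 0.0, -1.0]]
wrist_force: [0.5, -0.4, -2.0]
gripper_width: 0.273
gripper_force: 30.0
```

```bash
cat > look.py <<'E'
from h import *
import sys
S=[r.sense()]
s=S[0];Z=s["tcp_pos"][2];print(s["tcp_pos"],s["ee_rot"][:,1],s["wrist_force"])
for n in ["wrist","top","scene"]:
  p=imaging.capture(n); cv2.imwrite(f"pics/{n}_{sys.argv[1]}.png",p["frame"])
  for t,z in {"gauge":Z+.055,"gauge_tip":Z-.109,"gap_mouth":.14}.items():
    print(n,t,[(np.round(np.array(d["at"])*[640,400],1),np.round(onz(p,np.array(d["at"])*[640,400],z),4)[:2],round(d["confidence"],2)) for d in models.place_of(p,t)][:4])
E
python3 look.py 5
```

```text
[ 0.56785476 -0.19643386  0.30198466] [1.59972916e-01 9.87121353e-01 3.17353935e-04] [ 0.48222646 -0.39903277 -2.01287472]
wrist gauge [(array([320.9, 304.5]), array([ 0.5673, -0.198 ]), 0.93)]
wrist gauge_tip [(array([324.1, 194.1]), array([ 0.5644, -0.1949]), 0.68)]
wrist gap_mouth [(array([328. , 189.4]), array([ 0.5737, -0.1916]), 0.92), (array([444.6,  48.3]), array([ 0.453 , -0.0587]), 0.62)]
top gauge [(array([256.3, 215.2]), array([0.4822, 0.3058]), 0.78), (array([188.1, 188.9]), array([0.537 , 0.4462]), 0.68)]
top gauge_tip [(array([275.9, 270.4]), array([0.3677, 0.2868]), 0.56), (array([233.8, 220.9]), array([0.4876, 0.392 ]), 0.43)]
top gap_mouth [(array([462.9, 188.1]), array([ 0.5754, -0.1948]), 0.75)]
scene gauge [(array([438.1, 174.9]), array([0.7454, 0.2597]), 0.84), (array([372.6, 183.6]), array([0.6818, 0.1468]), 0.78), (array([176.6, 244.1]), array([ 0.5708, -0.1981]), 0.74)]
scene gauge_tip [(array([203.4, 287.1]), array([ 0.576 , -0.1927]), 0.53), (array([325. , 165.5]), array([0.477 , 0.2073]), 0.43), (array([386.1, 179.5]), array([0.6069, 0.2941]), 0.41)]
scene gap_mouth [(array([207.5, 296.6]), array([ 0.5711, -0.1937]), 0.57)]
```

```bash
python3 - <<'E'
import cv2,numpy as np
w=cv2.imread("pics/wrist_5.png")[140:240,270:370]; s=cv2.imread("pics/scene_5.png")[235:335,155:255]
cv2.imwrite("pics/x5.png",np.hstack([cv2.resize(a,(400,400),interpolation=3) for a in(w,s)]))
E
```

```text
(no output)
```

View pics/x5.png

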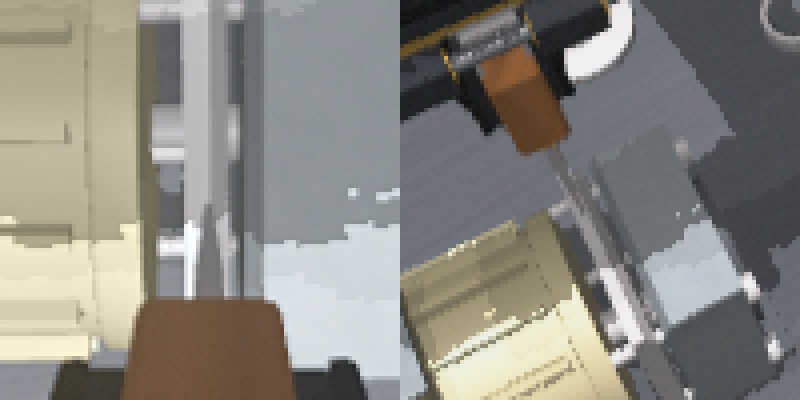

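```bash
python3 - <<'E'
from h import *
p=imaging.capture("wrist");g=cv2.cvtColor(p["frame"],6)
print(p["eye"],p["orientation"])
s=r.sense();print(s["tcp_pos"],s["ee_rot"][:,1])
for v in (143,150,156,162,170,178,186,194,202): print(v,[int(a) for a in g[v,308:342]])
for X in [(.568,-.196,.14),(.568,-.192,.14),(.568,-.188,.14),(.568,-.196,.193)]: print(proj(p,X))
E
```

```text
[ 0.49392174 -0.1856406   0.4653711 ] [[ 1.58703558e-01  9.50179820e-01  2.68275028e-01]
 [ 9.87326186e-01 -1.52850478e-01 -4.27052012e-02]
 [ 4.28345865e-04  2.71652427e-01 -9.62395332e-01]]
[ 0.56803469 -0.19632752  0.30256266] [1.59067387e-01 9.87267728e-01 1.11501128e-05]
143 [183, 174, 167, 165, 169, 170, 163, 203, 211, 199, 194, 195, 195, 189, 156, 142, 142, 142, 151, 163, 164, 166, 141, 110, 105, 108, 107, 114, 141, 147, 146, 146, 160, 153]
150 [101, 96, 95, 94, 95, 93, 89, 159, 188, 190, 189, 190, 191, 185, 155, 143, 144, 146, 128, 104, 91, 83, 85, 106, 110, 110, 108, 113, 143, 150, 149, 148, 149, 148]
156 [103, 97, 95, 96, 96, 94, 89, 159, 187, 189, 189, 189, 189, 192, 159, 144, 144, 146, 129, 104, 92, 82, 86, 107, 112, 110, 107, 116, 143, 149, 149, 150, 147, 149]
162 [103, 101, 98, 96, 96, 95, 92, 142, 183, 188, 188, 188, 188, 191, 158, 144, 144, 147, 128, 105, 93, 84, 87, 108, 113, 111, 111, 116, 143, 148, 147, 150, 149, 149]
170 [170, 175, 174, 175, 175, 175, 174, 179, 185, 187, 186, 186, 188, 190, 158, 145, 145, 144, 156, 174, 180, 131, 90, 106, 112, 112, 111, 118, 145, 149, 148, 149, 148, 146]
178 [213, 221, 219, 218, 218, 217, 217, 207, 189, 185, 186, 186, 186, 188, 158, 144, 146, 145, 146, 150, 154, 121, 91, 109, 113, 114, 111, 125, 146, 149, 147, 147, 146, 147]
186 [108, 107, 131, 137, 136, 137, 138, 120, 175, 185, 184, 184, 185, 186, 165, 148, 146, 147, 140, 109, 94, 86, 90, 112, 113, 114, 112, 128, 146, 150, 150, 148, 148, 147]
194 [108, 104, 100, 98, 97, 98, 97, 95, 170, 181, 180, 183, 153, 122, 115, 128, 178, 188, 180, 125, 97, 87, 88, 112, 116, 116, 112, 128, 147, 151, 150, 149, 149, 149]
202 [100, 177, 235, 242, 241, 240, 240, 238, 250, 253, 255, 191, 115, 117, 118, 117, 117, 183, 205, 178, 168, 114, 90, 142, 150, 150, 149, 181, 214, 218, 216, 216, 216, 216]
[323.0364213  184.63665028]
[326.66999578 184.06649246]
[330.3072969  183.49574988]
[323.29169249 197.53877338]
```

The wrist picture puts the tip at column 322 and the gap's middle at column 328.8, so the gauge sits about 7 mm short in tool y; the yaw matches. I'll correct that, lower it part way and look again.

>>> {"fn": "apply_moves", "kwargs": {
  "moves": [
    [[-0.003,0.0069,0],0],
    [[0,0,0.015],0],
    [[0,0,0.015],0],
    [[0,0,0],0],
    [[0,0,0],0]
  ]
}}

```text
time_s: 10.88
tcp_pos: [0.5719, -0.1899, 0.2719]
ee_rot: [[-0.987, 0.159, -0.002], [0.159, 0.987, -0.0], [0.002, -0.0, -1.0]]
wrist_force: [0.4, -0.0, -1.1]
gripper_width: 0.277
gripper_force: 30.0
```

```bash
python3 - <<'E'
from h import *
p=imaging.capture("wrist");g=cv2.cvtColor(p["frame"],6);cv2.imwrite("pics/w6.png",p["frame"])
s=r.sense();print(s["tcp_pos"],s["ee_rot"][:,1],s["wrist_force"])
for v in (150,160,170,176,182,188,194,200,206): print(v,[int(a) for a in g[v,306:346]])
w=p["frame"][130:230,270:370];q=imaging.capture("scene")["frame"][235:335,155:255]
cv2.imwrite("pics/x6.png",np.hstack([cv2.resize(a,(400,400),interpolation=3) for a in(w,q)]))
E
```

```text
[ 0.5724935  -0.19006291  0.27303439] [ 1.58813451e-01  9.87308411e-01 -6.24718367e-04] [ 0.89409843 -0.28560504 -0.61267767]
150 [89, 160, 188, 190, 189, 189, 189, 191, 183, 155, 144, 144, 145, 147, 114, 95, 98, 100, 95, 107, 111, 110, 109, 107, 144, 151, 149, 148, 148, 148, 148, 148, 148, 149, 149, 150, 148, 148, 147, 149]
160 [91, 134, 183, 190, 188, 189, 188, 189, 183, 155, 144, 144, 146, 148, 115, 96, 98, 101, 89, 108, 111, 110, 111, 106, 141, 148, 148, 147, 148, 148, 149, 148, 148, 148, 147, 148, 148, 147, 148, 147]
170 [160, 164, 184, 187, 187, 187, 187, 186, 190, 159, 144, 145, 145, 147, 130, 156, 163, 165, 125, 109, 111, 111, 111, 109, 142, 150, 147, 148, 146, 147, 146, 145, 148, 147, 147, 147, 148, 148, 147, 146]
176 [192, 192, 188, 186, 186, 185, 186, 187, 189, 158, 145, 145, 145, 146, 136, 186, 194, 195, 164, 120, 109, 111, 110, 109, 143, 150, 148, 146, 147, 147, 149, 147, 147, 147, 147, 146, 146, 146, 146, 146]
182 [142, 139, 178, 186, 185, 185, 185, 185, 187, 165, 148, 145, 145, 147, 127, 132, 183, 158, 123, 115, 112, 113, 111, 110, 143, 149, 148, 147, 147, 145, 147, 14
[... 156 characters left out ...]
12, 110, 144, 149, 147, 148, 147, 145, 146, 146, 148, 146, 147, 148, 148, 147, 147, 147]
194 [95, 92, 154, 182, 184, 183, 184, 183, 185, 165, 148, 145, 146, 148, 131, 119, 117, 110, 90, 107, 115, 113, 112, 110, 144, 150, 149, 150, 149, 149, 148, 148, 147, 147, 148, 148, 148, 147, 147, 147]
200 [132, 101, 130, 177, 183, 181, 181, 182, 182, 170, 150, 146, 147, 132, 119, 118, 118, 120, 103, 111, 115, 114, 114, 111, 142, 150, 148, 149, 149, 148, 149, 148, 148, 147, 147, 147, 147, 147, 147, 147]
206 [245, 240, 241, 245, 245, 245, 245, 254, 207, 161, 178, 188, 157, 123, 117, 117, 118, 117, 116, 130, 149, 147, 145, 118, 138, 145, 145, 147, 146, 147, 146, 147, 148, 148, 147, 147, 146, 146, 147, 146]
```

View pics/x6.png

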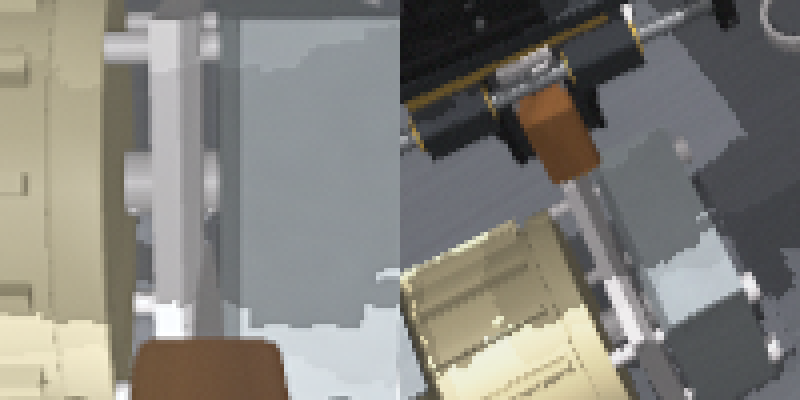

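Tip (column 322) is lined up with the gap's middle (322.4). Lowering.

>>> {"fn": "apply_moves", "kwargs": {
  "moves": [
    [[0,0,0.01],0],
    [[0,0,0.01],0],
    [[0,0,0.01],0],
    [[0,0,0.008],0],
    [[0,0,0],0]
  ]
}}

```text
time_s: 11.4
tcp_pos: [0.5707, -0.1898, 0.2316]
ee_rot: [[-0.987, 0.16, -0.005], [0.16, 0.987, 0.001], [0.005, 0.0, -1.0]]
wrist_force: [-0.2, -0.7, -2.0]
gripper_width: 0.273
gripper_force: 30.0
```

>>> {"fn": "apply_moves", "kwargs": {
  "moves": [
    [[0,0,0.002],0],
    [[0,0,0.002],0],
    [[0,0,0.001],0],
    [[0,0,0],0],
    [[0,0,0],0]
  ]
}}

```text
time_s: 11.82
tcp_pos: [0.5722, -0.1901, 0.2298]
ee_rot: [[-0.987, 0.159, 0.001], [0.159, 0.987, -0.0], [-0.001, -0.0, -1.0]]
wrist_force: [-0.5, 0.7, -1.2]
gripper_width: 0.271
gripper_force: 30.0
```

```bash
cat > f.py <<'E'
from h import *
F=[]
for i in range(6):
  s=r.sense();F.append(np.r_[s["wrist_force"],s["tcp_pos"]]); p=imaging.capture("wrist")
F=np.array(F);print(np.round(F.mean(0),4),F[:,:3].std(0).round(2),s["time_s"])
a=[(np.round(np.array(d["at"])*[640,400],1),round(d["confidence"],2)) for d in models.place_of(p,"gauge_tip")][:2];print(a)
cv2.imwrite("pics/last.png",p["frame"])
E
python3 f.py
```

```text
[ 0.3148  0.2405 -1.6736  0.5722 -0.1901  0.2298] [0.64 0.47 0.3 ] 12.0667
[]
```

>>> {"fn": "apply_moves", "kwargs": {
  "moves": [
    [[0,0,0.001],0],
    [[0,0,0.001],0],
    [[0,0,0.001],0],
    [[0,0,0.001],0],
    [[0,0,0],0]
  ]
}}

```text
time_s: 12.58
tcp_pos: [0.5719, -0.19, 0.2252]
ee_rot: [[-0.987, 0.159, -0.001], [0.159, 0.987, 0.0], [0.001, 0.0, -1.0]]
wrist_force: [-0.4, -0.8, -1.7]
gripper_width: 0.275
gripper_force: 30.0
```

```bash
python3 f.py
```

```text
[-0.0858 -0.3006 -1.9473  0.5721 -0.1901  0.2254] [0.42 0.27 0.48] 12.8333
[(array([322.3, 194.4]), 0.65)]
```

>>> {"fn": "apply_moves", "kwargs": {
  "moves": [
    [[0,0,0.001],0],
    [[0,0,0.001],0],
    [[0,0,0.001],0],
    [[0,0,0],0],
    [[0,0,0],0]
  ]
}}

```text
time_s: 13.35
tcp_pos: [0.572, -0.1901, 0.2224]
ee_rot: [[-0.987, 0.159, -0.0], [0.159, 0.987, 0.0], [0.0, -0.0, -1.0]]
wrist_force: [-0.7, -0.9, -0.9]
gripper_width: 0.272
gripper_force: 30.0
```

```bash
python3 f.py
```

```text
[ 0.1059 -0.0796 -1.4806  0.5721 -0.1901  0.2225] [0.56 0.57 0.39] 13.6
[(array([319.5, 196.6]), 0.61)]
```

>>> {"fn": "apply_moves", "kwargs": {
  "moves": [
    [[0,0,0.001],0],
    [[0,0,0.001],0],
    [[0,0,0.001],0],
    [[0,0,0],0],
    [[0,0,0],0]
  ]
}}

```text
time_s: 14.12
tcp_pos: [0.572, -0.19, 0.2194]
ee_rot: [[-0.987, 0.159, -0.0], [0.159, 0.987, 0.0], [0.0, 0.0, -1.0]]
wrist_force: [-0.9, -0.9, -2.7]
gripper_width: 0.273
gripper_force: 30.0
```

```bash
python3 f.py
```

```text
[-0.5311  0.1583 -1.8357  0.5721 -0.1901  0.2195] [0.39 0.68 0.78] 14.3667
[(array([322. , 197.5]), 0.52)]
```

>>> {"fn": "apply_moves", "kwargs": {
  "moves": [
    [[0,0,0.001],0],
    [[0,0,0.001],0],
    [[0,0,0.001],0],
    [[0,0,0],0],
    [[0,0,0],0]
  ]
}}

```text
time_s: 14.88
tcp_pos: [0.572, -0.1901, 0.2164]
ee_rot: [[-0.987, 0.159, -0.0], [0.159, 0.987, 0.0], [0.0, -0.0, -1.0]]
wrist_force: [0.1, 0.2, -1.6]
gripper_width: 0.272
gripper_force: 30.0
```

```bash
python3 f.py
```

```text
[-0.1764  0.464  -1.949   0.5721 -0.1901  0.2165] [0.28 0.48 0.34] 15.1333
[(array([320. , 194.8]), 0.7)]
```

>>> {"fn": "apply_moves", "kwargs": {
  "moves": [
    [[0,0,0.001],0],
    [[0,0,0.001],0],
    [[0,0,0.001],0],
    [[0,0,0],0],
    [[0,0,0],0]
  ]
}}

```text
time_s: 15.65
tcp_pos: [0.572, -0.1901, 0.2134]
ee_rot: [[-0.987, 0.159, -0.0], [0.159, 0.987, 0.0], [0.0, -0.0, -1.0]]
wrist_force: [0.3, 0.0, -2.7]
gripper_width: 0.271
gripper_force: 30.0
```

```bash
python3 f.py
```

```text
[ 0.0255 -0.0838 -1.8458  0.5721 -0.1901  0.2135] [0.25 0.47 0.66] 15.9
[(array([322.9, 197.7]), 0.46)]
```

>>> {"fn": "apply_moves", "kwargs": {
  "moves": [
    [[0,0,0.001],0],
    [[0,0,0.001],0],
    [[0,0,0.001],0],
    [[0,0,0],0],
    [[0,0,0],0]
  ]
}}

```text
time_s: 16.42
tcp_pos: [0.572, -0.19, 0.2104]
ee_rot: [[-0.987, 0.159, -0.0], [0.159, 0.987, 0.0], [0.0, 0.0, -1.0]]
wrist_force: [-0.1, 0.2, -2.3]
gripper_width: 0.276
gripper_force: 30.0
```

```bash
python3 f.py
```

```text
[-0.2647  0.169  -1.8693  0.572  -0.1901  0.2105] [0.19 0.46 0.44] 16.6667
[(array([322.1, 197.5]), 0.52)]
```

>>> {"fn": "apply_moves", "kwargs": {
  "moves": [
    [[0,0,0.001],0],
    [[0,0,0.001],0],
    [[0,0,0.001],0],
    [[0,0,0],0],
    [[0,0,0],0]
  ]
}}

```text
time_s: 17.18
tcp_pos: [0.572, -0.1901, 0.2074]
ee_rot: [[-0.987, 0.159, -0.0], [0.159, 0.987, 0.0], [0.0, 0.0, -1.0]]
wrist_force: [-0.4, 0.0, -1.4]
gripper_width: 0.278
gripper_force: 30.0
```

```bash
python3 f.py
```

```text
[ 0.0017  0.4359 -1.6044  0.572  -0.1901  0.2075] [0.44 0.56 0.15] 17.4333
[(array([322.7, 197.2]), 0.57)]
```

>>> {"fn": "apply_moves", "kwargs": {
  "moves": [
    [[0,0,0.001],0],
    [[0,0,0.001],0],
    [[0,0,0.001],0],
    [[0,0,0],0],
    [[0,0,0],0]
  ]
}}

```text
time_s: 17.95
tcp_pos: [0.5721, -0.19, 0.2044]
ee_rot: [[-0.987, 0.159, -0.0], [0.159, 0.987, 0.0], [0.0, 0.0, -1.0]]
wrist_force: [0.3, 1.2, -1.7]
gripper_width: 0.271
gripper_force: 30.0
```

```bash
python3 f.py
```

```text
[-0.1195  0.4255 -1.9435  0.572  -0.19    0.2044] [0.42 0.41 0.41] 18.2
[(array([324.8, 196.4]), 0.52)]
```

>>> {"fn": "apply_moves", "kwargs": {
  "moves": [
    [[0,0,0.001],0],
    [[0,0,0.001],0],
    [[0,0,0],0],
    [[0,0,0],0]
  ]
}}

```text
time_s: 18.63
tcp_pos: [0.5722, -0.1901, 0.2025]
ee_rot: [[-0.987, 0.159, 0.0], [0.159, 0.987, 0.0], [-0.0, 0.0, -1.0]]
wrist_force: [0.9, 0.6, -1.8]
gripper_width: 0.272
gripper_force: 30.0
```

```bash
python3 f.py; python3 - <<'E'
from h import *
g=cv2.cvtColor(cv2.imread("pics/last.png"),6)
for v in (150,170,182,190,198,206,212,218,224): print(v,[int(a) for a in g[v,300:350]])
E
```

```text
[ 0.3304  0.139  -1.8245  0.5722 -0.1901  0.2025] [0.4  0.61 0.52] 18.8833
[(array([322.5, 195.7]), 0.7), (array([322.9, 177.6]), 0.7)]
150 [189, 188, 197, 207, 209, 208, 209, 209, 209, 209, 210, 212, 179, 153, 153, 153, 153, 154, 151, 161, 184, 189, 188, 188, 191, 149, 118, 118, 118, 119, 120, 117, 135, 158, 163, 161, 161, 162, 162, 161, 163, 163, 163, 162, 163, 162, 163, 164, 153, 150]
170 [97, 94, 89, 163, 186, 188, 187, 187, 188, 187, 187, 189, 175, 151, 143, 146, 145, 146, 147, 130, 106, 95, 98, 99, 92, 93, 108, 111, 110, 111, 110, 107, 124, 143, 147, 147, 147, 147, 148, 147, 147, 148, 147, 147, 146, 147, 147, 146, 147, 146]
182 [164, 164, 163, 172, 183, 185, 186, 185, 185, 185, 185, 187, 181, 155, 145, 147, 145, 146, 147, 127, 145, 162, 165, 165, 169, 115, 102, 110, 111, 111, 109, 110, 125, 143, 149, 147, 147, 148, 148, 148, 147, 146, 146, 146, 147, 148, 148, 149, 147, 148]
190 [183, 182, 181, 182, 185, 184, 185, 184, 184, 184, 184, 185, 187, 157, 145, 146, 146, 145, 148, 135, 157, 181, 184, 176, 176, 118, 103, 112, 110, 110, 112, 110, 125, 144, 145, 147, 147, 146, 145, 145, 14
[... 541 characters left out ...]
45, 145, 147]
212 [98, 94, 93, 88, 152, 179, 182, 181, 181, 182, 182, 182, 183, 164, 147, 144, 146, 147, 136, 119, 115, 116, 115, 116, 116, 116, 112, 114, 112, 112, 111, 111, 125, 144, 147, 147, 145, 145, 144, 145, 145, 145, 144, 144, 146, 145, 146, 146, 146, 145]
218 [99, 118, 124, 121, 92, 80, 83, 84, 84, 85, 85, 86, 84, 85, 87, 86, 85, 86, 84, 84, 85, 84, 82, 84, 82, 83, 81, 81, 80, 80, 81, 79, 81, 82, 82, 82, 84, 81, 81, 78, 113, 142, 147, 145, 145, 144, 145, 144, 146, 145]
224 [208, 233, 215, 137, 77, 82, 85, 85, 84, 85, 85, 85, 84, 87, 88, 86, 85, 85, 84, 84, 83, 84, 85, 82, 83, 82, 82, 79, 81, 79, 79, 78, 80, 80, 81, 81, 83, 82, 83, 79, 78, 103, 140, 146, 145, 144, 144, 146, 144, 145]
```

The blade fills the gap (columns 319–326) and hasn't touched yet, so the gap is a wide one. Continuing.

>>> {"fn": "apply_moves", "kwargs": {
  "moves": [
    [[0,0,0.001],0],
    [[0,0,0.001],0],
    [[0,0,0],0],
    [[0,0,0],0]
  ]
}}

```text
time_s: 19.32
tcp_pos: [0.5721, -0.1901, 0.2006]
ee_rot: [[-0.987, 0.159, 0.0], [0.159, 0.987, -0.0], [-0.0, -0.0, -1.0]]
wrist_force: [0.4, 0.3, -0.7]
gripper_width: 0.274
gripper_force: 30.0
```

```bash
python3 f.py
```

```text
[ 0.1524  0.8451 -0.5985  0.5721 -0.1901  0.2006] [0.39 0.39 0.32] 19.5667
[(array([324.5, 195.7]), 0.52)]
```

>>> {"fn": "apply_moves", "kwargs": {
  "moves": [
    [[0,0,0.001],0],
    [[0,0,0.001],0],
    [[0,0,0],0],
    [[0,0,0],0]
  ]
}}

```text
time_s: 20.0
tcp_pos: [0.5722, -0.1901, 0.1986]
ee_rot: [[-0.987, 0.159, 0.0], [0.159, 0.987, -0.0], [-0.0, -0.0, -1.0]]
wrist_force: [0.6, 0.9, -0.2]
gripper_width: 0.27
gripper_force: 30.0
```

```bash
python3 f.py
```

```text
[ 0.4225  0.6801 -0.0074  0.5722 -0.1901  0.1986] [0.35 0.34 0.34] 20.25
[(array([321.2, 194.5]), 0.67)]
```

Contact has started; the push is about 1.8 N.

>>> {"fn": "apply_moves", "kwargs": {
  "moves": [
    [[0,0,0.001],0],
    [[0,0,0.001],0],
    [[0,0,0.001],0],
    [[0,0,0],0],
    [[0,0,0],0]
  ]
}}

```text
time_s: 20.77
tcp_pos: [0.5722, -0.1901, 0.1957]
ee_rot: [[-0.987, 0.159, 0.0], [0.159, 0.987, -0.0], [-0.0, -0.0, -1.0]]
wrist_force: [0.3, 0.7, 1.3]
gripper_width: 0.271
gripper_force: 30.0
```

```bash
python3 f.py
```

```text
[ 0.1145  1.1049  1.6493  0.5722 -0.1901  0.1956] [0.23 0.34 0.49] 21.0167
[(array([323.4, 194.1]), 0.69), (array([320.7, 217.6]), 0.43)]
```

>>> {"fn": "apply_moves", "kwargs": {
  "moves": [
    [[0,0,0.001],0],
    [[0,0,0.001],0],
    [[0,0,0],0],
    [[0,0,0],0]
  ]
}}

```text
time_s: 21.45
tcp_pos: [0.5722, -0.1901, 0.1936]
ee_rot: [[-0.987, 0.159, 0.0], [0.159, 0.987, -0.0], [-0.0, -0.0, -1.0]]
wrist_force: [0.5, -0.3, 2.8]
gripper_width: 0.275
gripper_force: 30.0
```

```bash
python3 f.py
```

```text
[ 0.4377  0.4955  2.3423  0.5722 -0.1901  0.1936] [0.63 0.56 0.46] 21.7
[]
```

>>> {"fn": "apply_moves", "kwargs": {
  "moves": [
    [[0,0,0.001],0],
    [[0,0,0.001],0],
    [[0,0,0.001],0],
    [[0,0,0.0005],0],
    [[0,0,0],0]
  ]
}}

```text
time_s: 22.22
tcp_pos: [0.5722, -0.1901, 0.19]
ee_rot: [[-0.987, 0.159, 0.0], [0.159, 0.987, -0.0], [-0.0, 0.0, -1.0]]
wrist_force: [-0.1, 0.2, 3.5]
gripper_width: 0.277
gripper_force: 30.0
```

>>> {"fn": "apply_moves", "kwargs": {
  "moves": [
    [[0,0,0],0],
    [[0,0,0],0],
    [[0,0,0],0],
    [[0,0,0],0],
    [[0,0,0],0]
  ]
}}

```text
time_s: 22.63
tcp_pos: [0.5722, -0.1901, 0.19]
ee_rot: [[-0.987, 0.159, 0.0], [0.159, 0.987, 0.0], [-0.0, 0.0, -1.0]]
wrist_force: [0.1, 0.7, 3.7]
gripper_width: 0.275
gripper_force: 30.0
```

```bash
python3 f.py
```

```text
[ 0.9899  0.6053  3.1513  0.5722 -0.1901  0.19  ] [0.47 0.26 0.58] 22.8833
[(array([321.2, 196.7]), 0.66)]
```

The push is about 5 N and steady, in the snug band, so I'm handing in.

```bash
python3 -c "
from station import r
print(r.finish_job())"
```

```text
the job is handed in; nothing more can be done
None
```

The job is handed in with the taper gauge held upright in the gap, pressing down with about 5 N (snug is 4 to 10 N); the tip is an estimated 57 mm below the mouth, and the hand-in returned no verdict.

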